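# Book in the specimen pots under extraction

### The job

Turn the extraction damper fully open, then take the scanner and book in every specimen pot that is there by holding its beam steady on the label on the lid for about a second, in the order red, yellow, green, blue. Lay the scanner back flat on its rest between the lips, nose to the front as it was, and stand all the pots upright in the blue tray; only then turn the damper fully closed again. Leave the mug, bottles and cassette box alone.

Things in the scene. Friction and masses are not known exactly. Their poses are not given: they have to be found in the camera images.
- damper (a joint): Damper handle on top of the galvanised duct: red flat lever with an upright red knob at its end, on a vertical axis. 0 = closed (lever across the duct, towards the robot), 1.571 = fully open (along the duct, towards its grille end); opening turns it clockwise seen from above. Hard stops at both ends; stays where left; about 2 N at the knob.
- damper_hinge (a point): Point on the damper handle's vertical turning axis, at the height of point damper_grip (170 mm above the bench). The duct is 100 mm in diameter, its top 125 mm above the bench.
- damper_grip (a point): Point to grip in the damper's upright red knob (20 mm diameter, free from 148 mm up to its top at 185 mm above the bench), 75 mm from the turning axis; the point is 170 mm above the bench, on the knob's axis.
- scanner: Hand-held label scanner, yellow block 100 x 42 x 44 mm (x, y, z) with a black nose at its -x end and a red window in the nose; 150 g. Origin: centre of its underside (the block runs from x = -45 to +55 mm, the nose to x = -68 mm). Grip it across its 42 mm width. z up when it lies on its rest.
- window: The scanner's red window (part of the scanner). Origin: centre of the glass; z axis: the beam, leaving the window at 45 degrees forward (scanner -x) and down (scanner -z). It reads a label that lies in the middle of the beam, 30 to 120 mm from the glass.
- rest_seat (a point): Where the scanner's origin belongs on its grey charging rest: on the flat top, 22 mm above the bench, same axes as the scanner when it lies there. The rest is 175 x 75 mm, with a 10 mm high black lip at its front and rear ends (10 mm clear of the scanner's nose, 12 mm of its tail) and none at the sides.
- tray: Blue open carrier tray, fixed, 250 x 130 mm (x, y), walls 24 mm high and 5 mm thick, floor 5 mm thick. Origin: centre of its underside; z up.
- pot_red: White specimen pot with a red screw lid, 52 mm high, body 54 mm and lid 56 mm in diameter (the lid takes the top 18 mm), 80 g. Origin: centre of its underside, z up. May be absent.
- pot_red_label (a point): Centre of the 30 mm square bar-code label on top of the red lid.
- pot_yellow: White specimen pot with a yellow screw lid, 52 mm high, body 54 mm and lid 56 mm in diameter (the lid takes the top 18 mm), 80 g. Origin: centre of its underside, z up. May be absent.
- pot_yellow_label (a point): Centre of the 30 mm square bar-code label on top of the yellow lid.
- pot_green: White specimen pot with a green screw lid, 52 mm high, body 54 mm and lid 56 mm in diameter (the lid takes the top 18 mm), 80 g. Origin: centre of its underside, z up. May be absent.
- pot_green_label (a point): Centre of the 30 mm square bar-code label on top of the green lid.
- pot_blue: White specimen pot with a blue screw lid, 52 mm high, body 54 mm and lid 56 mm in diameter (the lid takes the top 18 mm), 80 g. Origin: centre of its underside, z up. May be absent.
- pot_blue_label (a point): Centre of the 30 mm square bar-code label on top of the blue lid.
- mug: White mug, 80 mm across, 85 mm high; not part of the job. Origin: centre of its underside.
- reagent: Amber jar, 60 mm across, 75 mm high; not part of the job. Origin: centre of its underside.
- wash: Clear bottle with red cap, 64 mm across, 150 mm high; not part of the job. Origin: centre of its underside.
- cassettes: Cardboard box 70 x 110 x 45 mm holding coloured cassettes; not part of the job. Origin: centre of its underside.

How it is judged:
On the way, in this order (a step that is already met when the one before it is completed fails the run):
1. the damper is fully open (value of joint damper above 1.45 rad), for 0.2 s.
2. the red pot's label is scanned: centred in the scanner's beam to 15 mm, 30 to 120 mm in front of the window, for 0.6 s (skipped if that pot is absent) (x of pot_red_label in the frame of window between -0.015 and 0.015 m and y of pot_red_label in the frame of window between -0.015 and 0.015 m and z of pot_red_label in the frame of window between 0.03 and 0.12 m), for 0.6 s.
3. the yellow pot's label is scanned: centred in the scanner's beam to 15 mm, 30 to 120 mm in front of the window, for 0.6 s (skipped if that pot is absent) (x of pot_yellow_label in the frame of window between -0.015 and 0.015 m and y of pot_yellow_label in the frame of window between -0.015 and 0.015 m and z of pot_yellow_label in the frame of window between 0.03 and 0.12 m), for 0.6 s.
4. the green pot's label is scanned: centred in the scanner's beam to 15 mm, 30 to 120 mm in front of the window, for 0.6 s (skipped if that pot is absent) (x of pot_green_label in the frame of window between -0.015 and 0.015 m and y of pot_green_label in the frame of window between -0.015 and 0.015 m and z of pot_green_label in the frame of window between 0.03 and 0.12 m), for 0.6 s.
5. the blue pot's label is scanned: centred in the scanner's beam to 15 mm, 30 to 120 mm in front of the window, for 0.6 s (skipped if that pot is absent) (x of pot_blue_label in the frame of window between -0.015 and 0.015 m and y of pot_blue_label in the frame of window between -0.015 and 0.015 m and z of pot_blue_label in the frame of window between 0.03 and 0.12 m), for 0.6 s.
6. with the damper still fully open, every pot stands upright in the tray and the scanner lies on its rest (value of joint damper above 1.45 rad and x of pot_red in the frame of tray between -0.105 and 0.105 m and y of pot_red in the frame of tray between -0.045 and 0.045 m and z of each of pot_red, pot_yellow, pot_green, pot_blue in the frame of tray below 0.012 m and angle between each of pot_red, pot_yellow, pot_green, pot_blue's own z axis and vertical below 0.15 rad and linear speed of each of pot_red, pot_yellow, pot_green, pot_blue below 0.03 m/s and x of pot_yellow in the frame of tray between -0.105 and 0.105 m and y of pot_yellow in the frame of tray between -0.045 and 0.045 m and x of pot_green in the frame of tray between -0.105 and 0.105 m and y of pot_green in the frame of tray between -0.045 and 0.045 m and x of pot_blue in the frame of tray between -0.105 and 0.105 m and y of pot_blue in the frame of tray between -0.045 and 0.045 m and x of scanner in the frame of rest_seat between -0.015 and 0.015 m and y of scanner in the frame of rest_seat between -0.018 and 0.018 m and z of scanner in the frame of rest_seat below 0.006 m and angle between scanner's own z axis and vertical below 0.1 rad and angle between the x axis of scanner and the x axis of rest_seat, either way round below 0.3 rad and x of window in the frame of rest_seat below -0.03 m), for 0.3 s.
7. the damper is fully closed again (value of joint damper below 0.12 rad), for 0.2 s.
At the end, for the whole second after the job is handed in: The damper is closed (within 0.12 rad of its stop), the scanner lies flat on its rest (within 15 mm lengthways, 18 mm sideways, 0.3 rad), and every pot stands upright (within 0.15 rad) on the tray's floor, at rest (value of joint damper below 0.12 rad and x of scanner in the frame of rest_seat between -0.015 and 0.015 m and y of scanner in the frame of rest_seat between -0.018 and 0.018 m and z of scanner in the frame of rest_seat below 0.006 m and angle between scanner's own z axis and vertical below 0.1 rad and angle between the x axis of scanner and the x axis of rest_seat, either way round below 0.3 rad and x of window in the frame of rest_seat below -0.03 m and linear speed of each of scanner, pot_red, pot_yellow, pot_green, pot_blue below 0.03 m/s and x of pot_red in the frame of tray between -0.105 and 0.105 m and y of pot_red in the frame of tray between -0.045 and 0.045 m and z of each of pot_red, pot_yellow, pot_green, pot_blue in the frame of tray below 0.012 m and angle between each of pot_red, pot_yellow, pot_green, pot_blue's own z axis and vertical below 0.15 rad and x of pot_yellow in the frame of tray between -0.105 and 0.105 m and y of pot_yellow in the frame of tray between -0.045 and 0.045 m and x of pot_green in the frame of tray between -0.105 and 0.105 m and y of pot_green in the frame of tray between -0.045 and 0.045 m and x of pot_blue in the frame of tray between -0.105 and 0.105 m and y of pot_blue in the frame of tray between -0.045 and 0.045 m); the robot touches nothing.
It fails at once if the mug is pushed more than 30 mm (distance of mug from where it was at the start of the episode above 0.03 m).
It fails at once if the reagent is pushed more than 30 mm (distance of reagent from where it was at the start of the episode above 0.03 m).
It fails at once if the wash is pushed more than 30 mm (distance of wash from where it was at the start of the episode above 0.03 m).
It fails at once if the cassettes is pushed more than 30 mm (distance of cassettes from where it was at the start of the episode above 0.03 m).
Of pot_red, pot_yellow, pot_green, pot_blue only 2 to 3 are there at a start; the rules pass over those that are not, and their reading is None.
At some moment in a run one of pot_red, pot_yellow, pot_green, pot_blue may be knocked a few centimetres aside while the robot is not near it.
Once in a run the grip may slacken for a moment while it holds something.
It also fails if it takes over 210 s, if anything falls off the work surface, if the arm or the gripper's body presses on something with over 40 N, if the wrist force passes 120 N, or if a joint passes its speed limit or range.

### The arm

A 6-joint arm with a two-finger parallel gripper is mounted at the origin on the work surface. World frame = base frame: x ahead of the robot, y to its left, z up, the work surface at z = 0. Lengths are in m, angles in rad, forces in N, time in s.
With the tool pointing down it reaches from about 0.275 to 0.875 m from the base axis. Payload 12.5 kg.
Tool frame: the origin (TCP) lies on the centre line of the jaws, within the pads' length; the fingertips stand r.finger_overhang ahead of it and the grasp point (between the pads) lies 3 mm ahead of it (r.finger_overhang is the distance from the TCP to the fingertips, in m); z points along the fingers, y is the line along which they close (so a half turn about z gives the same grasp; the last joint's range is limited). The gripper opens to 85 mm and grips with 20 to 120 N. Pads are 22 mm wide; open, the fingers measure 114 mm over their backs; the gripper's body (76 mm by 85 mm) begins 54 mm behind the grasp point. The pads swing forward as they close: fully open they stand 13 mm farther back than shut.
Start: joints at [1.236, 0.351, 1.652, -0, 1.139, -0.085], TCP at [0.136, 0.533, 0.253] pointing down, gripper open.
Joint ranges: [-2.75, 2.75], [-0.79, 2.1], [0.01, 2.65], [-1.57, 4.71], [0.07, 3.14], [-2.87, 2.87]. Speed limits (rad/s): [2.22, 2.22, 2.79, 3.14, 3.14, 3.14].

### API

Orientations are given as a unit quaternion [x, y, z, w].
In Python, from cell import r, optics gives the robot as it stands. The module is installed in compiled form; this text tells all that it offers. Calls block until the motion is done:
- r.move_to(position, orientation): joint-space move of the TCP to a pose.
- r.move_linear(position, rot=None, vel=0.15): straight line of the TCP; rot=None keeps the orientation; vel is the mean speed in m/s.
- r.set_joints(angles): joint-space move.
- r.set_gripper(opening, squeeze=None): opening from 0.0 (shut) to 1.0 (fully open); squeeze is the grip in N (None keeps the last); returns when the fingers have stopped.
- r.sleep(seconds).
- r.inverse_kinematics(position, orientation): joint angles nearest the present ones, or None.
- optics.get_image(name): name is "scene" or "top"; returns a dict with "pixels" (400x640x3 uint8, red, green, blue), "depth" (400x640 float32, m along the optical axis (not along the pixel's ray), 0 where there is no reading), "fx", "fy", "cx", "cy" (pixels), "camera_from_world" (4x4, takes a point from world to camera coordinates). Camera axes: x right, y down, z forward; pixel columns grow to the right and rows downward; lengths in m; the calibration is good to about 2 mm. A picture is of the moment at which its call begins.
A pose or a line that the arm cannot do raises r.PlanningError and nothing moves.
- r.hand_in(): hands the job in; it is judged then, once.
Readings, each from a call of its own:
- r.current_t(): time.
- r.current_q(): joint angles.
- r.current_qvel(): joint speeds.
- r.current_effort(): joint torques, N m.
- r.current_tool_pos(): TCP position.
- r.current_ee_rot(): TCP orientation.
- r.current_contact_force(): force on the tool from outside, world axes, zero at the start.
- r.current_torque(): the same for the moment, N m.
- r.current_opening(): opening from 0.0 (shut) to 1.0 (fully open).
- r.current_finger_force(): force on a finger pad.
Only numpy, scipy, OpenCV 4.12 (cv2) and the standard library are available. Lean on these libraries where they do the work, as an engineer would, in place of code of your own. Each camera call takes 0.05 s, during which the arm holds its last target. There are 200 camera calls.

## Working session

There is one attempt and no reset: what is moved stays moved. The work goes in short steps, each a Python script; the robot and the scene stay as the last script left them, time stands still between calls to the robot, and variables do not carry over. Pictures are saved under pics/ and viewed, at most 14 in all, crops included, and the job is handed in when it is done.

```bash
mkdir -p pics; ls
cat > h.py <<'E'
import numpy as np, cv2
from cell import r, optics
def snap(name, fn=None):
    d=optics.get_image(name)
    if fn: cv2.imwrite('pics/'+fn, d['pixels'][:,:,::-1])
    return d
def cloud(d):
    v,u=np.mgrid[0:400,0:640]; z=d['depth']
    P=np.stack([(u-d['cx'])/d['fx']*z,(v-d['cy'])/d['fy']*z,z,np.ones_like(z)],-1)
    W=P@np.linalg.inv(d['camera_from_world']).T
    W[z==0]=np.nan
    return W[...,:3]
E
python3 - <<'E'
from h import *
for n in('top','scene'):
    d=snap(n,n+'0.png'); np.savez(n+'0.npz',W=cloud(d),px=d['pixels'],T=d['camera_from_world'])
    print(n,np.linalg.inv(d['camera_from_world']).round(3).tolist(),d['fx'],d['cx'],d['cy'])
print(r.finger_overhang,r.current_ee_rot(),r.current_t())
E
```

```text
pics
top [[0.016, -0.992, 0.127, 0.438], [-1.0, -0.014, 0.01, 0.002], [-0.008, -0.127, -0.992, 1.387], [0.0, 0.0, 0.0, 1.0]] 485.48832488240066 318.65848954801737 199.1615492252502
scene [[-0.259, 0.765, -0.589, 1.307], [0.966, 0.207, -0.157, 0.206], [0.002, -0.61, -0.793, 1.076], [0.0, 0.0, 0.0, 1.0]] 401.4665443625411 318.7413756199997 192.76603777372034
0.022 [ 1.24557246e-01  9.92212283e-01 -5.18977651e-04 -9.73736697e-05] 0.1
```

View pics/top0.png

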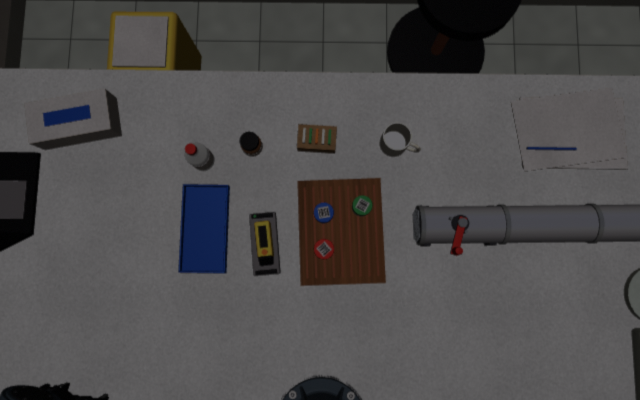

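View pics/scene0.png

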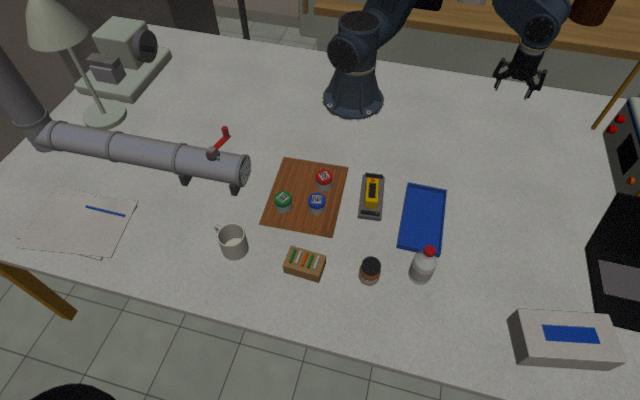

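The top view shows red at (324,249), blue at (323,213) and green at (362,205), with no yellow pot. The tray is at (205,228), the scanner on its rest at (264,243), and the damper knob at (457,250) with its hinge at (460,222). The scene view agrees.

Run:
```python
from h import *
a=np.load('top0.npz');W=a['W'];px=a['px']
hsv=cv2.cvtColor(px,cv2.COLOR_RGB2HSV)
def m(name,lo,hi,box,zr):
    u0,u1,v0,v1=box; M=np.zeros((400,640),bool);M[v0:v1,u0:u1]=1
    M&=cv2.inRange(hsv,lo,hi)>0
    M&=(W[...,2]>zr[0])&(W[...,2]<zr[1])
    p=W[M]; xy=p[:,:2].astype(np.float32); rc=cv2.minAreaRect(xy)
    print(name,len(p),'mean',p.mean(0).round(4),'med z',np.median(p[:,2]).round(4),'rect',np.round(rc[0],4),np.round(rc[1],4),round(rc[2],1))
A=(0,0,0);B=(180,255,255)
m('red',A,B,(305,342,232,266),(.03,.09))
m('blue',A,B,(305,342,195,230),(.03,.09))
m('green',A,B,(345,382,188,222),(.03,.09))
m('tray',(100,120,40),(130,255,255),(170,240,175,280),(-.01,.05))
m('traywall',A,B,(170,240,175,280),(.017,.035))
m('scan',(20,120,60),(35,255,255),(245,285,205,280),(.03,.12))
m('scanall',A,B,(245,285,205,280),(.045,.12))
m('rest',A,B,(245,285,205,280),(.012,.12))
m('knob',A,B,(440,475,236,262),(.165,.2))
m('lever',A,B,(440,475,205,262),(.13,.2))
m('board',A,B,(300,382,262,283),(-.01,.05))
for n,b in dict(wash=(175,215,135,172),reag=(238,265,125,158),cass=(293,340,118,155),mug=(375,425,118,160)).items(): m(n,A,B,b,(.02,.2))
b=cv2.resize(px[200:285,240:390,::-1],None,fx=5,fy=5,interpolation=cv2.INTER_CUBIC);cv2.imwrite('pics/c1.png',cv2.convertScaleAbs(b,alpha=1.6))
```

```text
red 319 mean [ 4.712e-01 -2.000e-04  5.280e-02] med z 0.0528 rect [ 4.713e-01 -1.000e-04] [0.0521 0.0522] 45.6
blue 320 mean [0.5713 0.002  0.0528] med z 0.0531 rect [0.5715 0.0013] [0.0534 0.0526] 1.5
green 321 mean [ 0.5927 -0.1037  0.0529] med z 0.0531 rect [ 0.5927 -0.1034] [0.0528 0.0537] 89.9
tray 3855 mean [0.5254 0.3407 0.0079] med z 0.0064 rect [0.526  0.3387] [0.2463 0.1304] 0.1
traywall 571 mean [0.5244 0.3412 0.0239] med z 0.024 rect [0.5255 0.3397] [0.1323 0.25  ] 89.8
scan 307 mean [0.498  0.1656 0.0666] med z 0.0667 rect [0.4976 0.1655] [0.0946 0.0412] 7.2
scanall 695 mean [0.4851 0.1628 0.0658] med z 0.0668 rect [0.4845 0.1635] [0.1211 0.0425] 7.8
rest 1672 mean [0.4836 0.1641 0.0419] med z 0.0317 rect [0.485  0.1671] [0.1749 0.0756] 6.1
knob 64 mean [ 0.469  -0.3299  0.1824] med z 0.1843 rect [ 0.4688 -0.3309] [0.0181 0.0182] 50.4
lever 484 mean [ 0.5151 -0.3418  0.1503] med z 0.1484 rect [ 0.5152 -0.3334] [0.0594 0.1059] 62.6
board 1715 mean [ 0.4086 -0.0491  0.0017] med z 0.0017 rect [ 0.4086 -0.0492] [0.0561 0.2296] 0.9
wash 599 mean [0.7149 0.3423 0.1002] med z 0.102 rect [0.7201 0.3489] [0.0585 0.063 ] 54.0
reag 419 mean [0.7604 0.2084 0.0658] med z 0.074 rect [0.7639 0.2105] [0.0549 0.0578] 47.6
cass 1003 mean [0.7833 0.0248 0.0471] med z 0.0463 rect [0.7861 0.0248] [0.1097 0.0729] 87.1
mug 557 mean [ 0.7782 -0.2052  0.0596] med z 0.0633 rect [ 0.782 -0.21 ] [0.0789 0.1064] 6.1
```

View pics/c1.png

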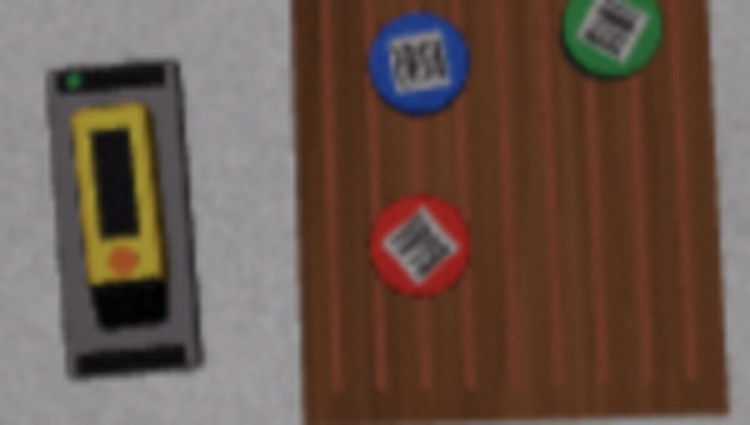

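The scanner's nose points toward the robot (-x) with a yaw of about +6.5°, and all sizes and heights check out. Next I measure the damper geometry from the saved cloud.

Run:
```python
from h import *
a=np.load('top0.npz');W=a['W'];px=a['px'].astype(int)
M=np.zeros((400,640),bool);M[195:255,480:600]=1
M&=(W[...,2]>.06)&(W[...,2]<.14); p=W[M]
# cylinder fit: x0+k*y axis, zc, R=.05
from scipy.optimize import least_squares
f=lambda q:np.hypot((p[:,0]-q[0]-q[1]*(p[:,1]+.4))/np.sqrt(1+q[1]**2),p[:,2]-q[2])-.05
s=least_squares(f,[.55,0,.075],loss='soft_l1',f_scale=.002).x;print(s)
M=np.zeros((400,640),bool);M[205:262,440:475]=1
R=M&(px[...,0]>1.8*px[...,1])&(px[...,0]>50)&(W[...,2]>.13); q=W[R]
for v in range(208,260,4):
    k=R[v]; 
    if k.any(): print(v,W[v][k].mean(0).round(4))
```

```text
[ 0.54250235 -0.02631838  0.07576462]
216 [ 0.5597 -0.3535  0.1315]
228 [ 0.5274 -0.3484  0.1472]
232 [ 0.5172 -0.3456  0.1473]
236 [ 0.5069 -0.3426  0.1482]
240 [ 0.4967 -0.3396  0.1492]
244 [ 0.4866 -0.3373  0.1474]
248 [ 0.4755 -0.3308  0.1801]
252 [ 0.4657 -0.3316  0.18  ]
```

The lever sits about 0.29 rad open, pointing 15° off the robot direction. The hinge is at (0.541,-0.351), which lies on the fitted duct axis, and the 75 mm radius agrees. Opening it now.

```bash
cat >> h.py <<'E'
from scipy.spatial.transform import Rotation as Ro
H=np.array([.541,-.351]); CLOSED=np.pi+.026
def down(a): return (Ro.from_euler('z',a)*Ro.from_euler('x',np.pi)).as_quat()
def pick_yaw(xyz,a):
    "of a and a+pi the one with the last joint nearer its middle"
    c=[]
    for b in (a,a+np.pi):
        q=r.inverse_kinematics(list(xyz),list(down(b)))
        if q is not None: c.append((abs(q[5]),b))
    return min(c)[1]
def go(x,y,z,a): r.move_to([x,y,z],list(down(a)))
def lin(x,y,z,a=None,vel=.15): r.move_linear([x,y,z],None if a is None else list(down(a)),vel)
def knob(th): 
    f=CLOSED-th; return H+.075*np.array([np.cos(f),np.sin(f)]),f
def turn(t0,t1,ext=0):
    p,f=knob(t0); off=pick_yaw([*p,.25],knob((t0+t1)/2)[1])-knob((t0+t1)/2)[1]
    r.set_gripper(.6,30)
    go(*p,.25,f+off); lin(*p,.173); r.set_gripper(0,30); print('grip',r.current_opening(),r.current_finger_force())
    n=8
    for t in np.linspace(t0,t1,n+1)[1:]:
        p,f=knob(t); lin(*p,.173,f+off,vel=.12)
    print('F',np.round(r.current_contact_force(),1),np.round(r.current_torque(),1))
    r.set_gripper(.6); lin(*p,.26)
E
python3 - <<'E'
from h import *
turn(.294,1.555)
print(r.current_t(),r.current_q())
go(.30,.25,.35,np.pi)
snap('top','t1.png'); d=snap('scene','s1.png')
cv2.imwrite('pics/m1.png',np.vstack([cv2.imread('pics/t1.png')[180:300,240:560],cv2.imread('pics/s1.png')[100:280,100:420]]))
d=snap('top');W=cloud(d);px=d['pixels'].astype(int)
R=(px[...,0]>1.8*px[...,1])&(px[...,0]>50)&(W[...,2]>.14)&(W[...,2]<.2);R[:,:400]=0
k=R&(W[...,2]>.165);print('knob',W[k].mean(0),k.sum())
E
```

```text
grip 0.2253387116700586 29.162229895591736
F [2.5 1.  8.5] [ 0.1 -0.2  0. ]
8.425 [-5.51196769e-01  4.44381567e-01  1.49764961e+00  5.39594748e-07
  1.20097832e+00 -5.93113529e-01]
knob [ 0.53839964 -0.27663671  0.18505852] 47
```

View pics/m1.png

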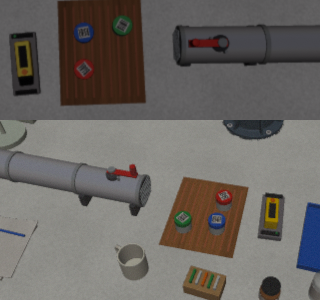

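The damper is open at about 1.56 rad. Next I grip the scanner, lift it, and tilt its nose toward the scene camera to locate the window.

```bash
cat >> h.py <<'E'
SX,SY,SYAW=.491,.165,.113
E
python3 - <<'E'
from h import *
q=lambda a:r.inverse_kinematics([.5,.165,.2],list(down(a)))
for a in (SYAW,SYAW+np.pi):
    print(a,q(a), [r.inverse_kinematics([.5,.1,.4],list((Ro.from_euler('y',-b)*Ro.from_quat(down(a+np.pi-SYAW))).as_quat())) is not None for b in (0,.5,.9)])
r.set_gripper(1.0,60)
go(SX,SY,.16,SYAW+np.pi); lin(SX,SY,.050,vel=.1)
r.set_gripper(0,60); print(r.current_opening(),r.current_finger_force())
lin(SX,SY,.2); print(r.current_opening(),r.current_contact_force().round(2) if hasattr(r.current_contact_force(),'round') else r.current_contact_force())
print(r.current_q(),r.current_t())
E
```

```text
0.113 [ 2.30316887e-01  3.72233650e-01  1.76629160e+00 -4.44089210e-16
  1.00306741e+00  1.68811321e+00] [True, True, True]
3.254592653589793 [ 0.23031689  0.37223365  1.7662916   0.          1.00306741 -1.45347944] [True, True, True]
0.4822825570780421 60.699530839920044
0.4853427298026942 [-0.71  0.16 -0.36]
[ 2.34262956e-01  3.58747525e-01  1.78910003e+00  4.61740963e-05
  9.95286197e-01 -1.44950379e+00] 15.0833
```

Run:
```python
from h import *
go(.5,.1,.35,0.0)
R=Ro.from_euler('y',-.9)*Ro.from_quat(down(0.0))
r.move_to([.55,.1,.4],list(R.as_quat()))
print(r.current_q(),r.current_tool_pos())
d=snap('scene','s2.png');W=cloud(d)
T=d['camera_from_world'];p=T@np.array([*r.current_tool_pos(),1]);u=d['fx']*p[0]/p[2]+d['cx'];v=d['fy']*p[1]/p[2]+d['cy'];print(u,v)
u,v=int(u),int(v);np.savez('s2.npz',W=W,px=d['pixels'],tp=r.current_tool_pos(),tr=r.current_ee_rot(),uv=(u,v))
c=d['pixels'][max(v-50,0):v+50,u-60:u+60,::-1];cv2.imwrite('pics/c2.png',cv2.convertScaleAbs(cv2.resize(c,None,fx=6,fy=6),alpha=1.6))
```

```text
[ 0.14620334 -0.04861691  1.98433585 -0.3589044   0.33242271  2.00303897] [0.55008291 0.09986087 0.39989488]
356.05047797580056 116.8479980658093
```

View pics/c2.png

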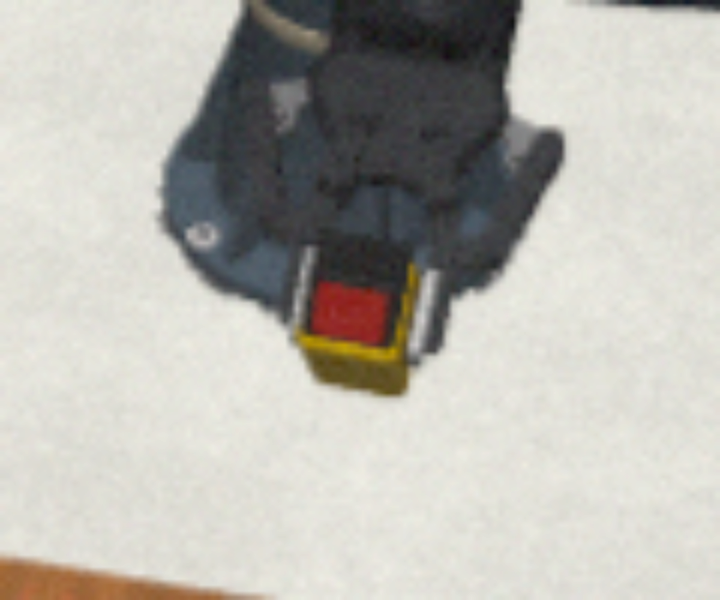

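The red window is clearly visible at crop (350,312), full-frame about (354,119), with the scanner held between the pads. I'll compute its pose in the tool frame.

Run:
```python
from h import *
a=np.load('s2.npz');W=a['W'];px=a['px'].astype(int);u,v=a['uv']
R=Ro.from_quat(a['tr']);L=R.inv().apply((W-a['tp']).reshape(-1,3)).reshape(400,640,3)
box=np.zeros((400,640),bool);box[v-50:v+50,u-60:u+60]=1
near=box&(np.linalg.norm(L,axis=-1)<.12)
r_,g,b=px[...,0],px[...,1],px[...,2]
red=near&(r_>2.2*g)&(r_>60); p=L[red]; print(red.sum(),p.mean(0),np.ptp(p,axis=0))
c=p-np.median(p,0);n=np.linalg.svd(c)[2][2];print('normal',n)
yel=near&(r_>60)&(g>.5*r_)&(b<.4*r_); y=L[yel];print(yel.sum(),np.percentile(y,[2,50,98],axis=0).round(4))
blk=near&(r_<60)&(abs(L[...,1])<.018)&(L[...,2]>-.03);y=L[blk];print(blk.sum(),np.percentile(y,[2,50,98],axis=0).round(4))
```

```text
101 [ 0.05709992 -0.00085604  0.01270956] [0.02033612 0.0273666  0.01717655]
normal [-0.67797482  0.01752671 -0.73487615]
92 [[-0.0295 -0.0215 -0.0109]
 [ 0.0407 -0.0142  0.0233]
 [ 0.0475  0.016   0.0271]]
184 [[-0.0287 -0.0172 -0.0191]
 [ 0.0561 -0.0004 -0.0024]
 [ 0.0683  0.0162  0.0271]]
```

```bash
cat >> h.py <<'E'
HUE={'red':[(0,8),(172,180)],'yellow':[(20,35)],'green':[(45,85)],'blue':[(100,125)]}
def pots(cam='top',zr=(.04,.068)):
    d=snap(cam);W=cloud(d);hsv=cv2.cvtColor(d['pixels'],cv2.COLOR_RGB2HSV);o={}
    Z=(W[...,2]>zr[0])&(W[...,2]<zr[1])&(hsv[...,1]>110)&(hsv[...,2]>40)&(W[...,0]>.25)&(W[...,0]<.74)&(abs(W[...,1]-.1)<.42)
    for c,rs in HUE.items():
        M=Z&np.any([(hsv[...,0]>=a)&(hsv[...,0]<=b) for a,b in rs],0)
        n,lab,st,_=cv2.connectedComponentsWithStats(M.astype(np.uint8))
        if n<2: continue
        i=1+np.argmax(st[1:,4])
        if st[i,4]<40: continue
        m=np.median(W[lab==i],0)
        for _ in range(3):
            k=(np.hypot(W[...,0]-m[0],W[...,1]-m[1])<.032)&(abs(W[...,2]-np.median(W[lab==i][:,2]))<.008)
            m=np.r_[cv2.minAreaRect(W[k][:,:2].astype(np.float32))[0],np.median(W[k][:,2])]
        o[c]=(m.round(4),int(k.sum()))
    return o
def scan(L,d=.075,a=0.0):
    n=np.array([np.cos(a),np.sin(a)]);h=d*.7071
    p=np.r_[L[:2]-(h+.057)*n, L[2]+h+.0127]
    go(*p[:2],p[2]+.08,a); lin(*p); r.sleep(1.1)
    print('pos',np.round(r.current_tool_pos(),4),'t',r.current_t(),'open',r.current_opening())
    lin(*p[:2],p[2]+.08)
E
python3 - <<'E'
from h import *
print(r.current_opening())
go(.5,.1,.35,0.0)
go(.36,.2,.3,0.0)
o=pots();print(o)
scan(o['red'][0])
go(.36,.2,.3,0.0); print(pots()); snap('top','t3.png')
E
```

```text
0.48314789589900914
{'red': (array([ 4.713e-01, -2.000e-04,  5.270e-02]), 324), 'green': (array([ 0.5926, -0.1035,  0.0531]), 316), 'blue': (array([ 0.5527, -0.0321,  0.0527]), 319)}
pos [ 3.613e-01 -2.000e-04  1.184e-01] t 23.1417 open 0.48250613365163775
{'red': (array([ 4.713e-01, -1.000e-04,  5.270e-02]), 318), 'green': (array([ 0.5927, -0.1035,  0.0527]), 317), 'blue': (array([ 0.5527, -0.0321,  0.0531]), 321)}
```

The blue pot has been knocked to (0.553,-0.032), and the red and green pots are unmoved. I continue with green, then blue.

Run:
```python
from h import *
scan(pots()['green'][0])
go(.36,.2,.3,0.0); o=pots();print(o)
scan(o['blue'][0])
go(.36,.2,.3,0.0); print(pots())
R=Ro.from_euler('y',-.9)*Ro.from_quat(down(0.0))
r.move_to([.55,.1,.4],list(R.as_quat()))
d=snap('scene');W=cloud(d);px=d['pixels'].astype(int)
L=Ro.from_quat(r.current_ee_rot()).inv().apply((W-r.current_tool_pos()).reshape(-1,3)).reshape(400,640,3)
red=(np.linalg.norm(L,axis=-1)<.12)&(px[...,0]>2.2*px[...,1])&(px[...,0]>60)
p=L[red];print('window',red.sum(),p.mean(0),np.linalg.svd(p-np.median(p,0))[2][2],r.current_opening(),r.current_t())
cv2.imwrite('pics/c4.png',cv2.convertScaleAbs(cv2.resize(d['pixels'][70:170,295:415,::-1],None,fx=5,fy=5),alpha=1.6))
```

```text
pos [ 0.4829 -0.1034  0.1183] t 27.95 open 0.48125748461903306
{'red': (array([ 0.4713, -0.    ,  0.053 ]), 322), 'green': (array([ 0.5925, -0.1034,  0.0529]), 316), 'blue': (array([ 0.5526, -0.032 ,  0.053 ]), 314)}
pos [ 0.4426 -0.032   0.1187] t 32.8 open 0.4860971222731816
{'red': (array([ 4.712e-01, -1.000e-04,  5.310e-02]), 321), 'green': (array([ 0.5928, -0.1034,  0.0529]), 319), 'blue': (array([ 0.5528, -0.0321,  0.0533]), 321)}
window 103 [ 0.05724778 -0.00056624  0.0127823 ] [-0.70607694  0.01560406 -0.70796318] 0.48422490091670045 35.575
```

View pics/c4.png

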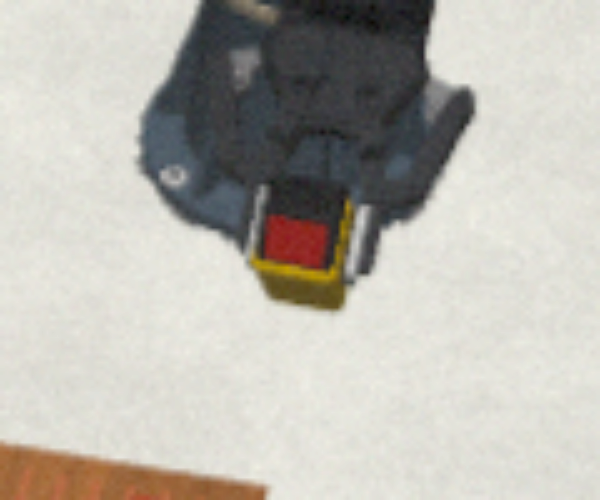

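The window is at the same tool-frame pose, so the scanner did not slip and all three scans stand. Now I lay the scanner back.

Run:
```python
from h import *
go(.5,.1,.35,0.0)
go(SX,.166,.16,SYAW+np.pi); lin(SX,.166,.06,vel=.1)
print(r.current_opening()); lin(SX,.166,.0505,vel=.03); print(r.current_contact_force())
r.set_gripper(1.0); lin(SX,.166,.2)
go(.30,-.2,.3,np.pi)
d=snap('top','t5.png');W=cloud(d)
def rect(box,z0,z1):
    u0,u1,v0,v1=box;w=W[v0:v1,u0:u1];p=w[(w[...,2]>z0)&(w[...,2]<z1)]
    print(np.round(cv2.minAreaRect(p[:,:2].astype(np.float32)),4) if 0 else cv2.minAreaRect(p[:,:2].astype(np.float32)),np.median(p[:,2]),p[:,2].max())
rect((245,285,205,280),.045,.12);rect((245,285,205,280),.012,.12)
print(pots(),r.current_t())
cv2.imwrite('pics/c5.png',cv2.resize(d['pixels'][195:285,170:390,::-1],None,fx=3.5,fy=3.5))
```

```text
0.486449637279371
[-0.77381393 -0.87041244  2.30241942]
((0.484347403049469, 0.16575467586517334), (0.12106466293334961, 0.042844172567129135), 7.575215816497803) 0.06686859628244868 0.07666350020630275
((0.48530811071395874, 0.16702879965305328), (0.17552849650382996, 0.07536035031080246), 5.770694255828857) 0.03164493669417745 0.07666350020630275
{'red': (array([ 4.712e-01, -1.000e-04,  5.260e-02]), 317), 'yellow': (array([0.4967, 0.1674, 0.0675]), 329), 'green': (array([ 0.5924, -0.1036,  0.0528]), 315), 'blue': (array([ 0.5526, -0.032 ,  0.0531]), 323)} 44.0917
```

View pics/c5.png

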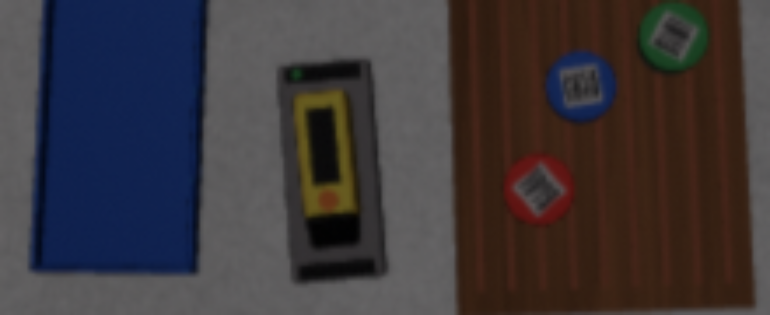

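The scanner is flat and centred, within about 1 mm of the rest axis. Now the pots: green, red, then blue, re-locating each one before its grasp.

```bash
cat >> h.py <<'E'
def park(): go(.30,-.2,.3,np.pi)
def move_pot(c,avoid,x,y=.340):
    o=pots(); p=o[c][0]; print(c,o[c])
    if avoid: v=o[avoid][0]-p; a=np.arctan2(v[1],v[0])
    else: a=0.
    a=pick_yaw([*p[:2],.15],a); r.set_gripper(1.0,40)
    go(*p[:2],.15,a); lin(*p[:2],.046,vel=.12); r.set_gripper(0,40); print('grip',r.current_opening())
    lin(*p[:2],.18,vel=.12); print('up',r.current_opening(),r.current_finger_force())
    b=pick_yaw([x,y,.18],0.); go(x,y,.18,b); print('over',r.current_opening(),r.current_finger_force())
    if r.current_opening()<.6: print('LOST'); return
    lin(x,y,.065,vel=.12); lin(x,y,.0505,vel=.04); print('F',np.round(r.current_contact_force(),1)); r.set_gripper(.85); lin(x,y,.18); park()
    print(pots(),r.current_t())
E
python3 - <<'E'
from h import *
move_pot('green','blue',.600)
E
```

```text
green (array([ 0.5928, -0.1037,  0.0528]), 317)
grip 0.6404924748644547
up 0.6431233152778941 42.314372062683105
over 0.6430636193720372 42.2876912355423
F [-3.2 -2.1  8.9]
{'red': (array([ 4.712e-01, -1.000e-04,  5.290e-02]), 321), 'yellow': (array([0.5035, 0.1681, 0.0672]), 321), 'green': (array([0.6007, 0.3399, 0.058 ]), 322), 'blue': (array([ 0.5526, -0.0321,  0.0528]), 321)} 55.2833
```

Run:
```python
from h import *
move_pot('red','blue',.526)
move_pot('blue',None,.452)
snap('scene','s6.png');snap('top','t6.png')
cv2.imwrite('pics/m6.png',np.vstack([cv2.imread('pics/t6.png')[160:290,160:480],cv2.imread('pics/s6.png')[130:290,200:520]]))
```

```text
red (array([ 4.713e-01, -1.000e-04,  5.310e-02]), 322)
grip 0.6399491176125937
up 0.6421441502081351 42.22874879837036
over 0.6398488306274351 42.21331179141998
F [-2.4 -1.3 10. ]
{'red': (array([0.5253, 0.3402, 0.0583]), 332), 'yellow': (array([0.4982, 0.1677, 0.0673]), 329), 'green': (array([0.6002, 0.3399, 0.0581]), 320), 'blue': (array([ 0.5528, -0.032 ,  0.0533]), 317)} 65.9167
blue (array([ 0.5526, -0.0321,  0.0529]), 320)
grip 0.6391616670929684
up 0.6371052666566362 42.30269908905029
over 0.6409242683008487 42.28270411491394
F [-3.1 -2.5 13.2]
{'red': (array([0.5266, 0.3409, 0.0579]), 331), 'yellow': (array([0.5102, 0.1691, 0.067 ]), 326), 'green': (array([0.6009, 0.3398, 0.0579]), 319), 'blue': (array([0.451 , 0.3398, 0.0581]), 329)} 79.1917
```

View pics/m6.png

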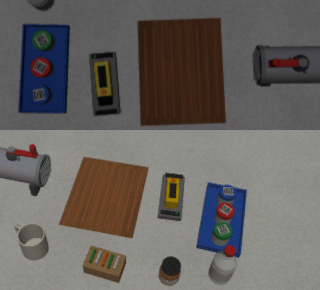

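All three pots stand in the tray, the scanner is on its rest, and the damper is still open. Closing the damper now.

Run:
```python
from h import *
turn(1.555,-.01)
go(.30,.1,.35,np.pi); r.sleep(.5)
d=snap('top','t7.png');W=cloud(d);px=d['pixels'].astype(int)
R=(px[...,0]>1.8*px[...,1])&(px[...,0]>50)&(W[...,2]>.165)&(W[...,2]<.2);R[:,:400]=0
k=W[R].mean(0);print('knob',k,R.sum(),'theta',CLOSED-(np.arctan2(k[1]-H[1],k[0]-H[0])%(2*np.pi)))
R=(px[...,0]>1.8*px[...,1])&(px[...,0]>50)&(W[...,2]>.14)&(W[...,2]<.155);R[:,:400]=0
l=W[R];print(np.polyfit(l[:,0],l[:,1],1)); print(pots(),r.current_t())
cv2.imwrite('pics/c7.png',cv2.resize(d['pixels'][160:290,160:500,::-1],None,fx=2,fy=2))
```

```text
grip 0.22150196439108633 29.18595850467682
F [-2.7  1.3  8.1] [0.2 0.5 0.1]
knob [ 0.46711084 -0.35277203  0.18500267] 45 theta 0.002022273593431656
[ 0.00982391 -0.3566958 ]
{'red': (array([0.5256, 0.3405, 0.0577]), 328), 'yellow': (array([0.5035, 0.1681, 0.0675]), 326), 'green': (array([0.6008, 0.3401, 0.0579]), 317), 'blue': (array([0.4509, 0.34  , 0.0584]), 330)} 88.45
```

View pics/c7.png

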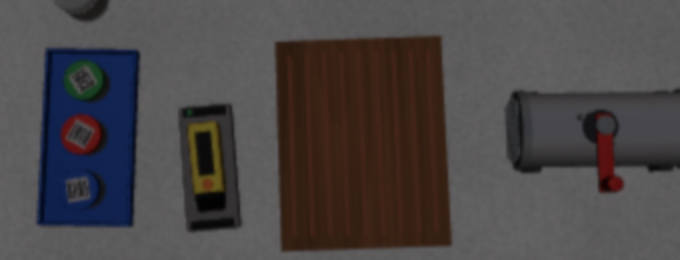

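The lever is fully closed at (605,150) in the crop, the pots are upright in the tray, and the scanner is on its rest.

```bash
python3 -c "
from h import *
print(r.hand_in())"
```

```text
the job is handed in; nothing more can be done
None
```

The job is handed in, and every step checked out in the images: I opened the damper, scanned red, green and blue in order (no yellow pot was present), laid the scanner back on its rest, stood the three pots in the tray, and closed the damper again.

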